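Open a finds jar inside its dry case

ROBOT

A 6-joint arm with a two-finger parallel gripper is mounted at the origin on the work surface. World frame = base frame: x ahead of the robot, y to its left, z up, the work surface at z = 0. Lengths are in mm, angles in rad, forces in N, time in s.
With the tool pointing down it reaches from about 375 to 975 mm from the base axis. Payload 3.8 kg.
Tool frame: the origin (TCP) lies between the finger pads; the fingertips stand 25 mm ahead of it and the grasp point (between the pads) lies 6 mm ahead of it (arm.tip_reach is the distance from the TCP to the fingertips, in mm); z points along the fingers, y is the direction in which the jaws open and shut (so a half turn about z gives the same grasp; the last joint's range is limited). The gripper opens to 85 mm and grips with 20 to 120 N. Pads are 22 mm wide; open, the fingers measure 114 mm over their backs; the gripper's body (76 mm by 85 mm) begins 54 mm behind the grasp point. The pads swing forward as they close: fully open they stand 13 mm farther back than shut.
Start: joints at [-1.289, 0.264, 1.604, -0, 1.274, -0.037], TCP at [211.558, -640.985, 256.28] pointing down, gripper open.
Joint ranges: [-2.63, 2.63], [-0.94, 2.18], [0.31, 2.57], [-1.31, 4.45], [0, 2.66], [-2.55, 2.55]. Speed limits (rad/s): [2.57, 2.57, 3.14, 3.14, 3.14, 3.14].

INTERFACE

Orientations are given as a unit quaternion [w, x, y, z].
In Python, from station import arm gives the robot as it stands.
- The arm moves only by the tool apply_moves, never from a script. Its argument "targets" is a list of rows, each an object with "xyz": the shift along the tool's x, y, z in mm, a list of three; "turn": the turn, a rotation vector about the tool's x, y, z in rad, a list of three; "claw": the gripper's target within -1 to 1 (fully open at 1, half-way at 0, shut at -1). A call has 1 to 20 rows; each row is the pose to reach, as a shift and turn from the pose commanded when the call began, along the tool's axes at that moment; what a row does not reach only later rows make up. A row lasts 1/8 s, in which the tool goes at most 62.5 mm and 10.7 degrees, less where a joint would pass 70% of its speed; a pose out of reach is approached as far as the arm can. A call with a gripper value outside its range is refused whole. The fingers move at their own pace and stop on an object; "force" is the grip in N (left out, the last holds). Time passes only in rows, so rows that repeat a pose let the fingers close. It gives the time, the measured TCP pose, the force and the opening at its end, in the units of the state.
- arm.get_obs(): the state, without advancing time (a new reading comes with each control period).
- arm.camera(name): name is "side" or "top"; returns a dict with "color" (400x640x3 uint8, red, green, blue), "vfov" (degrees; the focal length in pixels is half the picture's height over the tangent of half this angle, whatever the lens; pixels are square), "cx", "cy" (the principal point, pixels), "k1" (the pictures are not rectified: a ray, as slopes to the right and down, at radius r is drawn at 1 + k1 r^2 times it, then the intrinsics apply), "R" (3x3) and "t" (3): a world point X has camera coordinates R X + t. Camera axes: x right, y down, z forward; pixel columns grow to the right and rows downward; lengths in mm; the calibration is good to about 2 mm. A picture is of the moment at which its call begins. There is no depth.
- arm.job_done(): hands the job in, once; it reports no verdict.
The state is a dict: "t": time; "joint_positions": joint angles; "qvel": joint speeds; "tau": joint torques, N m; "position": TCP position; "tool_rot": TCP orientation; "contact_force": force on the tool from outside, world axes, zero at the start; "torque": the same for the moment, N m; "grip_width": finger opening in mm.
Only numpy, scipy, OpenCV 4.12 (cv2) and the standard library are available. Lean on these libraries where they do the work, as an engineer would, in place of code of your own. Each camera call takes 0.05 s, during which the arm holds its last target.

TASK

Slide the clear hatch of the dry case fully open by its tab, then unscrew the tight black cap of the square glass jar that stands in the wooden nest: turn it anticlockwise (seen from above) until its threads let go, stop turning there, and do not pull the jar out of its nest. Finish while still holding the cap in the gripper, level, a couple of centimetres straight above the jar's mouth and touching nothing else; leave the three finds standing around the case where they are.

Things in the scene. Friction and masses are not known exactly. Their poses are not given: they have to be found in the camera images.
- case: Fixed dry case, 200 (x) x 420 (y) x 140 mm high; clear walls, aluminium edges, aluminium rails up to 150 mm along both long top edges. Origin: centre of its underside, on the table. Its y runs along its length. The -y half has a fixed clear roof (136 mm high) over a tray of sherds; the +y half, with the jar, is open on top under the hatch.
- nest (a point): Centre of the floor of the square wooden nest in the case's +y half (case frame 0, 110, 10 mm). Its walls are 24 mm high, inner width 68 mm; they brace the jar's foot against turning. With the hatch fully open the clear opening above spans -94 to 94 mm in x and -80 to 94 mm in y about this point. Axes as the case's.
- hatch (a joint): How far the clear hatch is open, m: 0 = shut (over the jar), grows as it slides along the case's own -y, stop at 0.175 = fully open. Starts 0 to 0.03. About 2 N of friction; stays where left. The plate is 178 (x) x 200 (y) mm, its top 146 mm above the table.
- hatch_tab (a point): Centre of the top of the hatch's upright aluminium tab, 176 mm above the table. The tab is 60 mm long along the case's x, 12 mm thick along the case's y, and stands 30 mm above the plate; it moves with the hatch. Axes as the case's.
- jar: Square clear glass jar of sherds, loose, 66 x 66 mm, 73 mm high to the shoulder, then a neck 45 mm across up to 106 mm; 0.3 to 0.65 kg. Origin: centre of its underside, on the nest's floor; x and y parallel to the case's within a few degrees, z up. The neck has three short threads; a sprung seal in the mouth presses the cap up against them with about 8 N.
- jar_mouth (a point): Centre of the jar's mouth (rim), 106 mm above the jar's underside. When screwed on, the cap's lower edge is 18 mm below this point and its top 9 mm above it; the jar's shoulder is 33 mm below it.
- cap: Round black screw cap, ribbed, 62 mm across, 27 mm high, 60 g, loose. Origin: centre of its lower edge, z up, x toward the grey index rib. Cap yaw minus jar yaw starts at -15 to 10 degrees; anticlockwise from above raises it. Threads let go at 42 (seal then pushes the cap up to 3 mm); it lifts off at 42 to 72, best 60. Before, it lifts the jar too. Turning takes 0.2 to 0.5 N m.
- cap_rib (a point): Point on the cap's outer edge at its top, at the outer end of the small grey index rib: 31 mm from the cap's axis along the cap's x, 27 mm above its lower edge.
- bowl: Bystander: small terracotta bowl, 90 mm across, 50 mm high. Origin: centre of its underside.
- cone: Bystander: terracotta cone, 54 mm foot, 70 mm high. Origin: centre of its underside.
- flask: Bystander: small squat blue ceramic flask, 68 mm across, 80 mm high. Origin: centre of its underside.

How it is judged (in metres and radians):
On the way, in this order (a step that is already met when the one before it is completed fails the run):
1. the hatch is slid fully open (160 mm or more) with the cap still screwed on (value of joint hatch above 0.16 m and z of cap in the frame of jar_mouth below -0.012 m), for 0.1 s.
2. the cap is turned anticlockwise until its threads let go, the jar still seated in the nest (x of cap_rib in the frame of jar below 0.0235 m and y of cap_rib in the frame of jar above 0.015 m and z of cap in the frame of jar_mouth below 0 m and z of jar in the frame of case below 0.016 m), for 0.1 s.
At the end, for the whole second after the job is handed in: Hatch open 155 mm or more; cap gripped and still, lower edge 5 to 60 mm above the jar mouth, within 15 mm of its axis, level within 10 degrees, touching neither jar nor case, turned 35 to about 100 degrees from the jar yaw; jar upright and seated in its nest (value of joint hatch above 0.155 m and z of cap in the frame of jar_mouth between 0.005 and 0.06 m and horizontal distance between cap and jar_mouth below 0.015 m and angle between cap's own z axis and vertical below 0.17 rad and angle between the x axis of cap and the x axis of jar, either way round above 0.6 rad and x of cap_rib in the frame of jar above -0.022 m and y of cap_rib in the frame of jar above 0 m and contact force between the fingers and cap above 1 N and contact force between cap and jar below 0.05 N and contact force between cap and case below 0.05 N and linear speed of cap below 0.02 m/s and z of jar in the frame of case below 0.013 m and angle between jar's own z axis and vertical below 0.06 rad); the arm keeps its last pose, push and grip.
It fails at once if the jar is pulled up out of its seat (over 10 mm) or moved (distance of jar from where it was at the start of the episode above 0.01 m).
It fails at once if the jar is tipped over 12 degrees (angle between jar's own z axis and vertical above 0.21 rad).
It fails at once if a bystander is disturbed (moved over 15 mm) (distance of any of bowl, cone, flask from where it was at the start of the episode above 0.015 m).
It also fails if it takes over 54 s, if anything falls off the work surface, if the arm or the gripper's body presses on something with over 40 N, if the wrist force passes 120 N, or if a joint passes its speed limit or range.

## Working session

There is one attempt and no reset: what is moved stays moved. The work goes in short steps, Python scripts to look and compute and a tool call to move; the robot and the scene stay as the last step left them, time stands still between calls to the robot, and variables do not carry over. Pictures are saved under pics/ and viewed, and the job is handed in when it is done.

Besides the shell and the picture viewer there is one more tool, called after "Request:" as name(argument=value, ...), one argument or row to a line, values as JSON. apply_moves: Moves the arm, as the interface text tells. Its arguments: {"type":"object","properties":{"targets":{"type":"array"},"force":{"type":"number"}},"required":["targets"]}

```bash
mkdir -p pics; ls
python3 - <<'E'
from station import arm
import cv2
o=arm.get_obs();print({k:(v if not hasattr(v,'round') else v) for k,v in o.items()})
for n in("side","top"):
    c=arm.camera(n);cv2.imwrite(f"pics/{n}0.png",c["color"][:,:,::-1])
    print(n,{k:v for k,v in c.items() if k!="color"})
print(arm.tip_reach)
E
```

```text
pics
{'t': 0.0, 'joint_positions': array([-1.28890873e+00,  2.64742835e-01,  1.60539061e+00, -2.47488193e-05,
        1.27370196e+00, -3.68793560e-02]), 'qvel': array([ 0.00100131, -0.0015823 , -0.00065816,  0.00083214,  0.00042915,
        0.00075722]), 'tau': array([-6.86579206e-04, -5.15110874e+01, -3.67313111e+01, -2.36911492e-04,
        1.27741348e-02, -3.58140483e-06]), 'position': array([ 211.355984  , -640.33621806,  254.95995372]), 'tool_rot': array([-1.11152224e-03,  9.87324121e-01,  1.58713017e-01, -1.48768872e-04]), 'contact_force': array([ 0.23387654, -0.98900836, -0.02736977]), 'torque': array([-0.02958689, -0.03341957, -0.01573298]), 'grip_width': 85.30665962337382}
side {'vfov': 50.73691930054205, 'cx': 320.40395472947904, 'cy': 201.8446608251637, 'k1': -0.027162342647713934, 'R': array([[ 0.17735959, -0.98411429,  0.00791472],
       [-0.93620307, -0.17119353, -0.3069472 ],
       [ 0.30342607,  0.04703024, -0.95169364]]), 't': array([-84.27734949, 576.56178761, 885.99486193])}
top {'vfov': 51.66419427614606, 'cx': 321.3642005261621, 'cy': 207.5435127424214, 'k1': 0.03813905593506978, 'R': array([[ 1.15604595e-02, -9.99933159e-01, -1.80554626e-04],
       [-9.82534440e-01, -1.13257712e-02, -1.85735838e-01],
       [ 1.85721378e-01,  2.32459277e-03, -9.82599698e-01]]), 't': array([  1.58344594, 582.26265694, 922.93931613])}
25.0
```

View pics/side0.png

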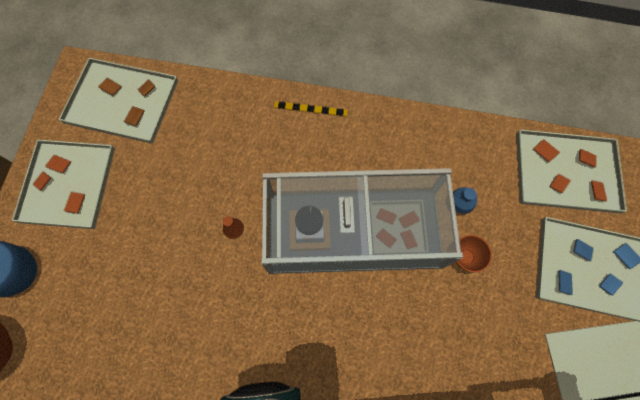

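View pics/top0.png

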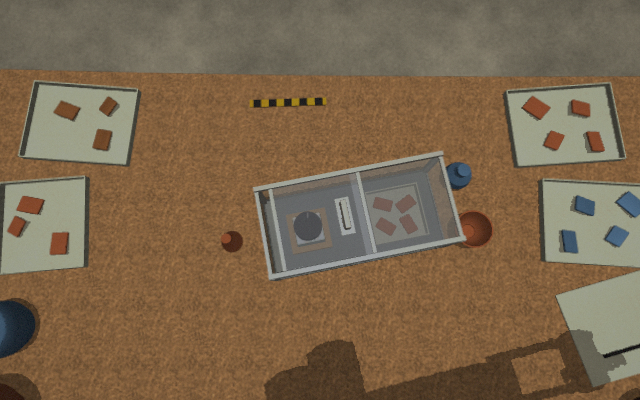

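Run:
```python
import cv2
for n,(a,b,c,d) in {"side":(160,285,215,500),"top":(140,290,215,500)}.items():
    i=cv2.imread(f"pics/{n}0.png")[a:b,c:d]
    cv2.imwrite(f"pics/{n}0z.png",cv2.resize(i,None,fx=2.8,fy=2.8,interpolation=cv2.INTER_CUBIC))
```

```text
(no output)
```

View pics/side0z.png

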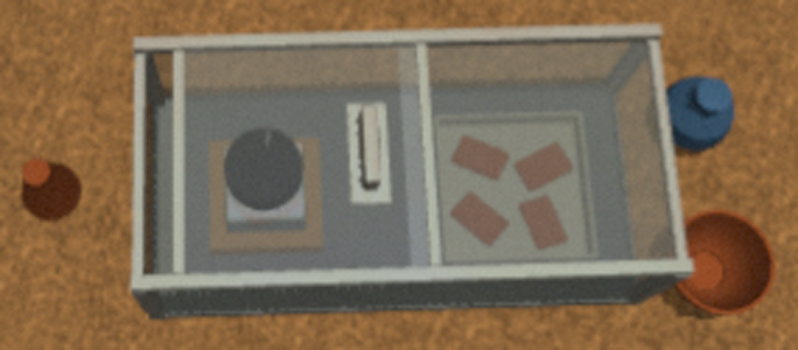

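View pics/top0z.png

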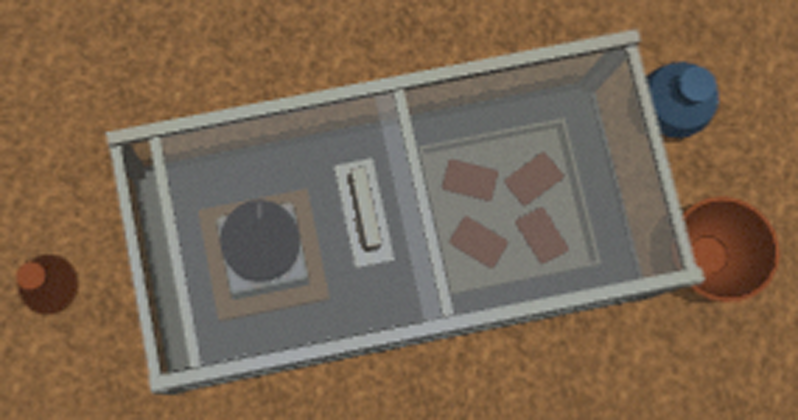

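```bash
cat > h.py <<'E'
import numpy as np, cv2
def K(c):
    f=200/np.tan(np.radians(c["vfov"]/2)); return np.array([[f,0,c["cx"]],[0,f,c["cy"]],[0,0,1]])
def rays(c,px):
    u=cv2.undistortPoints(np.array(px,float).reshape(-1,1,2),K(c),np.array([c["k1"],0,0,0.]),None,None).reshape(-1,2)
    d=np.c_[u,np.ones(len(u))]@c["R"]
    return -c["R"].T@c["t"], d/np.linalg.norm(d,axis=1,keepdims=True)
def plane(c,px,z):
    o,d=rays(c,px); return o+d*((z-o[2])/d[:,2])[:,None]
def tri(c1,p1,c2,p2):
    out=[];res=[]
    o1,d1=rays(c1,p1);o2,d2=rays(c2,p2)
    for a,b in zip(d1,d2):
        A=np.c_[a,-b];s=np.linalg.lstsq(A,o2-o1,rcond=None)[0]
        x,y=o1+s[0]*a,o2+s[1]*b;out.append((x+y)/2);res.append(np.linalg.norm(x-y))
    return np.array(out),np.array(res)
def proj(c,X):
    return cv2.projectPoints(np.array(X,float).reshape(-1,1,3),cv2.Rodrigues(c["R"])[0],c["t"],K(c),np.array([c["k1"],0,0,0.]))[0].reshape(-1,2)
def zoom(c,box,name,f):
    a,b,x,y=box
    cv2.imwrite(name,cv2.resize(c["color"][a:b,x:y,::-1],None,fx=f,fy=f,interpolation=cv2.INTER_CUBIC))
E
python3 - <<'E'
from station import arm
from h import *
np.set_printoptions(precision=1,suppress=True)
t=arm.camera("top");s=arm.camera("side")
P=lambda L,oy:np.array(L)/2.8+[215,oy]-0.3
tc=P([(108,133),(638,32),(703,275),(152,390)],140)
sc=P([(134,40),(660,26),(692,265),(134,285)],160)
for nm,z in(("top",150),("top",140)):print(plane(t,tc,z)[:,:2].tolist(),plane(s,sc,z)[:,:2].tolist())
print(tri(t,tc,s,sc))
for cam,pts,oy in((t,tc,0),(s,sc,0)):
    C=plane(cam,pts,150)
    print("ctr",C.mean(0),np.linalg.norm(C[0]-C[1]),np.linalg.norm(C[3]-C[2]),np.linalg.norm(C[0]-C[3]), np.degrees(np.arctan2(*(C[0]-C[1])[[0,1]])),np.degrees(np.arctan2(*(C[3]-C[2])[[0,1]])))
tp=P([(360,167),(378,248),(260,241),(260,208)],140); sp=P([(371,105),(373,184),(263,169),(266,132)],160)
print("tab",plane(t,tp[:2],176),plane(s,sp[:2],176))
print("cap",plane(t,tp[2:],125),plane(s,sp[2:],125))
print(tri(t,tp,s,sp))
E
```

```text
[[606.9583300076082, 154.88523538157185], [692.2696398371548, -254.46474829099603], [503.000380145625, -294.6964764930966], [413.15117443034904, 114.24152175250065]] [[604.3083127988843, 154.7034353872545], [691.8936194545226, -255.3313979783049], [503.01424441941003, -295.354309648615], [414.00572165588187, 112.1274380596739]]
[[609.3431461016121, 156.60602261273115], [695.6406828118065, -257.4761818907821], [504.18340804981256, -298.173002140902], [413.2955158806736, 115.49245424821596]] [[607.964749528688, 156.77738199670478], [696.5558165513262, -257.96596698905887], [505.5075002085018, -298.4484701121706], [415.47687399019287, 113.71247560055254]]
(array([[ 611.6,  158.6,  130.1],
       [ 694.1, -256.3,  145. ],
       [ 503.3, -295.5,  148.6],
       [ 413.4,  112.8,  152.5]]), array([0.5, 0.7, 0.6, 2.2]))
ctr [553.8 -70.  150. ] 418.14522443472254 418.6922093576403 198.02304161513598 -11.772321717796324 -12.391761078692213
ctr [553.3 -71.  150. ] 419.28480835237076 417.0897887025612 195.00715818702378 -12.057437531590308 -12.321895345857428
tab [[577.1 -37.2 176. ]
 [516.7 -50.5 176. ]] [[575.6 -38.  176. ]
 [515.1 -49.2 176. ]]
cap [[528.2  37.7 125. ]
 [554.2  38.2 125. ]] [[525.4  36.4 125. ]
 [555.7  39.7 125. ]]
(array([[579.7, -38. , 163.9],
       [517.7, -50.3, 167.2],
       [531.7,  38.3, 101.3],
       [551.6,  38.1, 139.2]]), array([0.4, 1.7, 0.5, 1.1]))
```

```bash
cat >> h.py <<'E'
from scipy.spatial.transform import Rotation as Ro
def rel(p0,yaw0,p1,yaw1):
    "shift in tool axes, tool down with tool x at yaw0 deg; turn z"
    a=np.radians(yaw0);x=np.array([np.cos(a),np.sin(a),0]);y=np.array([np.sin(a),-np.cos(a),0]);z=np.array([0,0,-1.])
    d=np.array(p1,float)-p0
    return np.round(np.array([x,y,z])@d,1),round(float(np.radians(yaw0-yaw1)),3)
def st():
    from station import arm
    o=arm.get_obs();q=o["tool_rot"];R=Ro.from_quat([q[1],q[2],q[3],q[0]]).as_matrix()
    print("t",round(o["t"],2),"p",o["position"].round(1),"yaw",round(float(np.degrees(np.arctan2(R[1,0],R[0,0]))),2),"z",R[:,2].round(3),"F",o["contact_force"].round(1),"T",o["torque"].round(2),"w",round(o["grip_width"],1),"j6",round(float(o["joint_positions"][5]),2))
    return o
E
python3 - <<'E'
from h import *
st()
print(rel([211.6,-641,256.3],18.26,[546,-43.7,256.3],12.1))
E
```

```text
t 0.2 p [ 211.4 -640.6  255.4] yaw 18.27 z [-0.     0.001 -1.   ] F [-0.5 -1.1 -0.5] T [ 0.01  0.   -0.02] w 85.8 j6 -0.04
(array([ 504.7, -462.4,    0. ]), 0.108)
```

Request:
apply_moves(
  targets=[
    {"xyz": [25, -23, 0], "turn": [0, 0, 0.005], "claw": 0},
    {"xyz": [60, -55, 0], "turn": [0, 0, 0.013], "claw": 0},
    {"xyz": [95, -87, 0], "turn": [0, 0, 0.02], "claw": 0},
    {"xyz": [130, -119, 0], "turn": [0, 0, 0.028], "claw": 0},
    {"xyz": [165, -151, 0], "turn": [0, 0, 0.035], "claw": 0},
    {"xyz": [200, -183, 0], "turn": [0, 0, 0.043], "claw": 0},
    {"xyz": [235, -215, 0], "turn": [0, 0, 0.05], "claw": 0},
    {"xyz": [270, -247, 0], "turn": [0, 0, 0.058], "claw": 0},
    {"xyz": [305, -279, 0], "turn": [0, 0, 0.065], "claw": 0},
    {"xyz": [340, -311, 0], "turn": [0, 0, 0.073], "claw": 0},
    {"xyz": [375, -343, 0], "turn": [0, 0, 0.08], "claw": 0},
    {"xyz": [410, -375, 0], "turn": [0, 0, 0.088], "claw": 0},
    {"xyz": [445, -407, 0], "turn": [0, 0, 0.095], "claw": 0},
    {"xyz": [480, -440, 0], "turn": [0, 0, 0.103], "claw": 0},
    {"xyz": [504.7, -462.4, 0], "turn": [0, 0, 0.108], "claw": 0},
    {"xyz": [504.7, -462.4, 0], "turn": [0, 0, 0.108], "claw": 0},
    {"xyz": [504.7, -462.4, 0], "turn": [0, 0, 0.108], "claw": 0},
  ],
)

```text
t: 2.33
position: [545.5, -44.0, 256.0]
tool_rot: [0.0, 0.994, 0.105, -0.0]
contact_force: [0.3, -0.1, 0.1]
grip_width: 42.4
```

Run:
```python
from h import *
from station import arm
st()
for n in("side","top"):
    c=arm.camera(n);zoom(c,(130,290,215,500),f"pics/{n}1.png",2.8)
```

```text
t 2.33 p [545.5 -44.  256. ] yaw 12.11 z [-0.001 -0.    -1.   ] F [ 0.3 -0.1  0.1] T [ 0.01 -0.02 -0.03] w 42.4 j6 1.23
```

View pics/side1.png

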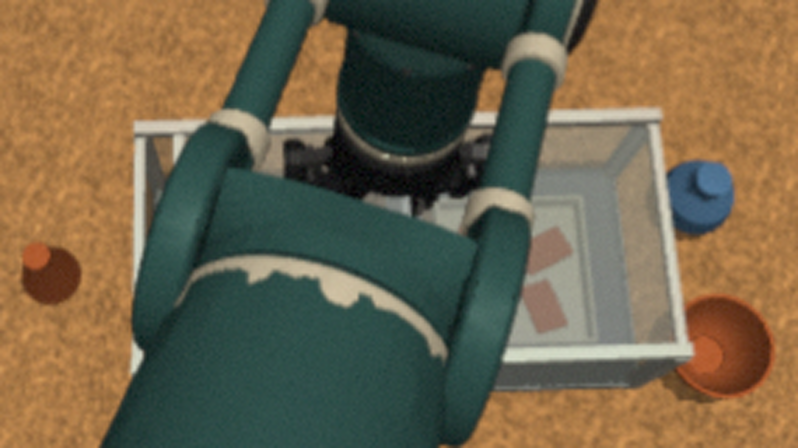

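The side view shows the gripper over the tab (zoom about (400,205)), straddling it; the arm hides the rest. I'm going down onto it.

Request:
apply_moves(
  targets=[
    {"xyz": [0, 0, 25], "turn": [0, 0, 0], "claw": 0},
    {"xyz": [0, 0, 50], "turn": [0, 0, 0], "claw": 0},
    {"xyz": [0, 0, 66], "turn": [0, 0, 0], "claw": 0},
    {"xyz": [0, 0, 74], "turn": [0, 0, 0], "claw": 0},
    {"xyz": [0, 0, 74], "turn": [0, 0, 0], "claw": 0},
    {"xyz": [0, 0, 74], "turn": [0, 0, 0], "claw": -1},
    {"xyz": [0, 0, 74], "turn": [0, 0, 0], "claw": -1},
    {"xyz": [0, 0, 74], "turn": [0, 0, 0], "claw": -1},
    {"xyz": [0, 0, 74], "turn": [0, 0, 0], "claw": -1},
    {"xyz": [0, 0, 74], "turn": [0, 0, 0], "claw": -1},
  ],
  force=25,
)

```text
t: 3.68
position: [546.6, -43.6, 183.4]
tool_rot: [0.0, 0.994, 0.105, 0.001]
contact_force: [-1.9, 0.9, 4.5]
grip_width: 11.5
```

```bash
python3 -c "
from h import *
st()"
```

```text
t 3.67 p [546.6 -43.6 183.4] yaw 12.08 z [ 0.002  0.    -1.   ] F [-1.9  0.9  4.5] T [ 0.2   0.08 -0.06] w 11.5 j6 1.23
```

Request:
apply_moves(
  targets=[
    {"xyz": [0, 8, 0], "turn": [0, 0, 0], "claw": -1},
    {"xyz": [0, 24, 0], "turn": [0, 0, 0], "claw": -1},
    {"xyz": [0, 42, 0], "turn": [0, 0, 0], "claw": -1},
    {"xyz": [0, 60, 0], "turn": [0, 0, 0], "claw": -1},
    {"xyz": [0, 78, 0], "turn": [0, 0, 0], "claw": -1},
    {"xyz": [0, 96, 0], "turn": [0, 0, 0], "claw": -1},
    {"xyz": [0, 114, 0], "turn": [0, 0, 0], "claw": -1},
    {"xyz": [0, 130, 0], "turn": [0, 0, 0], "claw": -1},
    {"xyz": [0, 140, 0], "turn": [0, 0, 0], "claw": -1},
    {"xyz": [0, 143, 0], "turn": [0, 0, 0], "claw": -1},
    {"xyz": [0, 143, 0], "turn": [0, 0, 0], "claw": -1},
  ],
)

```text
t: 5.05
position: [576.6, -184.3, 183.5]
tool_rot: [0.001, 0.994, 0.105, 0.001]
contact_force: [-0.2, -1.5, 5.7]
grip_width: 11.4
```

```bash
python3 -c "
from h import *
st()"
```

```text
t 5.05 p [ 576.6 -184.3  183.5] yaw 12.06 z [ 0.002 -0.001 -1.   ] F [-0.2 -1.5  5.7] T [-0.06  0.08  0.04] w 11.4 j6 1.01
```

Request:
apply_moves(
  targets=[
    {"xyz": [0, 3, 0], "turn": [0, 0, 0], "claw": -1},
    {"xyz": [0, 6, 0], "turn": [0, 0, 0], "claw": -1},
    {"xyz": [0, 9, 0], "turn": [0, 0, 0], "claw": -1},
    {"xyz": [0, 9, 0], "turn": [0, 0, 0], "claw": -1},
  ],
)

```text
t: 5.55
position: [577.2, -187.2, 183.4]
tool_rot: [-0.005, 0.994, 0.105, -0.0]
contact_force: [-3.4, 17.9, 11.8]
grip_width: 11.5
```

```bash
python3 -c "
from h import *
st()"
```

```text
t 5.55 p [ 577.2 -187.2  183.4] yaw 12.05 z [-0.002  0.009 -1.   ] F [-3.4 17.9 11.8] T [ 2.63  0.63 -0.05] w 11.5 j6 1.0
```

At the stop: 18 N, after about 147 mm of travel. Next I relieve the push, open and lift.

Request:
apply_moves(
  targets=[
    {"xyz": [0, -5, 0], "turn": [0, 0, 0], "claw": -1},
    {"xyz": [0, -5, 0], "turn": [0, 0, 0], "claw": 0},
    {"xyz": [0, -5, 0], "turn": [0, 0, 0], "claw": 0},
    {"xyz": [0, -5, 0], "turn": [0, 0, 0], "claw": 0},
    {"xyz": [0, -5, 0], "turn": [0, 0, 0], "claw": 0},
    {"xyz": [0, -5, -20], "turn": [0, 0, 0], "claw": 0},
    {"xyz": [0, -5, -45], "turn": [0, 0, 0], "claw": 0},
    {"xyz": [0, -5, -70], "turn": [0, 0, 0], "claw": 0.5},
    {"xyz": [-30, 20, -75], "turn": [0, 0, 0], "claw": 1},
    {"xyz": [-80, 60, -75], "turn": [0, 0, 0], "claw": 1},
    {"xyz": [-130, 100, -75], "turn": [0, 0, 0], "claw": 1},
    {"xyz": [-150, 120, -75], "turn": [0, 0, 0], "claw": 1},
    {"xyz": [-150, 120, -75], "turn": [0, 0, 0], "claw": 1},
  ],
)

```text
t: 7.18
position: [455.2, -343.2, 259.1]
tool_rot: [0.001, 0.995, 0.103, 0.001]
contact_force: [-0.6, 0.7, 0.5]
grip_width: 85.2
```

Run:
```python
from h import *
from station import arm
st()
for n in("side","top"):
    c=arm.camera(n);zoom(c,(140,290,215,500),f"pics/{n}2.png",2.8)
    zoom(c,(180,270,250,370),f"pics/{n}2j.png",6)
```

```text
t 7.17 p [ 455.2 -343.2  259.1] yaw 11.86 z [ 0.002 -0.002 -1.   ] F [-0.6  0.7  0.5] T [-0.01  0.03  0.06] w 85.2 j6 0.67
```

View pics/side2.png

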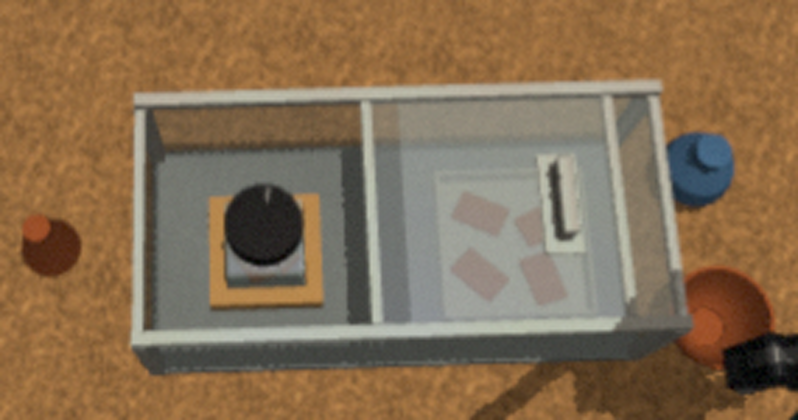

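View pics/top2j.png

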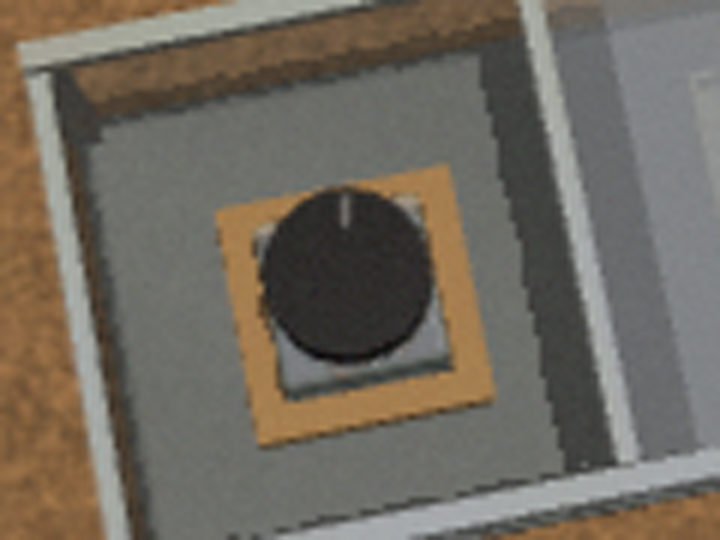

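View pics/side2j.png

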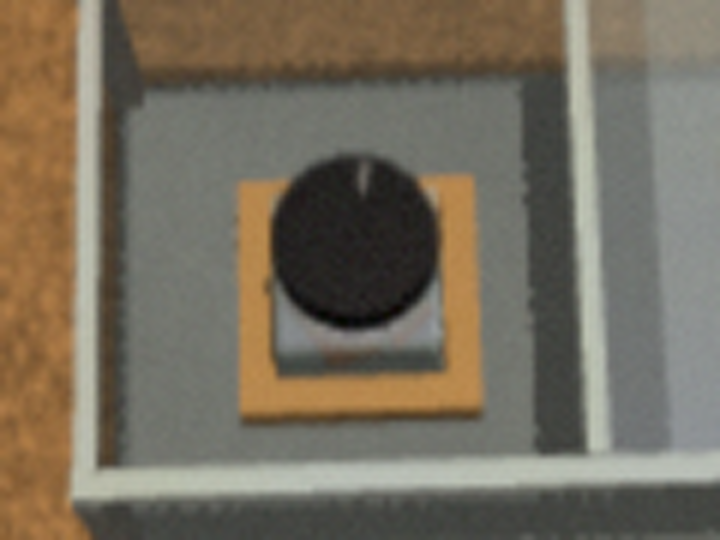

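Run:
```python
from h import *
from station import arm
np.set_printoptions(precision=1,suppress=True)
rib={"top":((346,192),(346,229)),"side":((365,160),(367,196))}
for n in("side","top"):
    c=arm.camera(n);im=c["color"].astype(int)
    m=(im.max(2)<52).astype(np.uint8)[180:270,250:370]
    k,l,s,cc=cv2.connectedComponentsWithStats(cv2.morphologyEx(m,cv2.MORPH_CLOSE,np.ones((5,5))))
    i=1+np.argmin(np.linalg.norm(cc[1:]+[250,180]-[309,224],axis=1)); print(n,s[i],cc[i])
    C=plane(c,[cc[i]+[250,180]],111.5)[0];print("centre",C)
    x,y,w,h,_=s[i];print("bbox ctr",plane(c,[(x+w/2-.5+250,y+h/2-.5+180)],111.5)[0])
    r=plane(c,np.array(rib[n])/6+[250,180]-.4,125);print(r)
    for q in(C,np.array([530.6,37.2,0])):
        d=r-q;print(np.degrees(np.arctan2(d[:,1],d[:,0])),np.hypot(d[:,0],d[:,1]))
    # nest outer corners z=34
    b={"top":[(216,211),(447,164),(496,400),(261,446)],"side":[(238,183),(473,176),(483,410),(240,417)]}[n]
    B=plane(c,np.array(b)/6+[250,180]-.4,34);print("nest",B.mean(0),np.degrees(np.arctan2(*(B[0]-B[3])[[1,0]])),np.degrees(np.arctan2(*(B[1]-B[2])[[1,0]])))
```

```text
side [ 46  27  27  28 600] [58.6 40.3]
centre [528.5  37.3 111.5]
bbox ctr [528.2  36.3 111.5]
[[557.4  38.3 125. ]
 [543.8  35.1 125. ]]
[ 2.1 -8.3] [28.9 15.5]
[ 2.5 -9.2] [26.8 13.4]
nest [528.8  37.   34. ] 11.968014674041514 12.227700635936515
top [ 44  32  28  29 618] [57.3 45.9]
centre [529.9  38.8 111.5]
bbox ctr [529.6  38.3 111.5]
[[559.5  38.9 125. ]
 [545.8  38.6 125. ]]
[ 0.2 -0.4] [29.6 16. ]
[3.3 5.4] [28.9 15.3]
nest [530.4  37.8  34. ] 12.25811199039621 12.120987064706785
```

Run:
```python
from h import *
st()
print(rel([456.3,-341.1,257.3],12.1,[529.3,37.6,257.3],12.1))
```

```text
t 7.38 p [ 456.9 -340.4  258. ] yaw 12.13 z [ 0.001 -0.    -1.   ] F [ 0.5 -0.2 -0.1] T [-0.02  0.03  0.02] w 85.2 j6 0.67
(array([ 150.8, -355. ,    0. ]), 0.0)
```

Request:
apply_moves(
  targets=[
    {"xyz": [8, -18, 0], "turn": [0, 0, 0], "claw": 1},
    {"xyz": [25, -60, 0], "turn": [0, 0, 0], "claw": 1},
    {"xyz": [43, -102, 0], "turn": [0, 0, 0], "claw": 1},
    {"xyz": [61, -144, 0], "turn": [0, 0, 0], "claw": 1},
    {"xyz": [79, -186, 0], "turn": [0, 0, 0], "claw": 1},
    {"xyz": [97, -228, 0], "turn": [0, 0, 0], "claw": 1},
    {"xyz": [115, -270, 0], "turn": [0, 0, 0], "claw": 1},
    {"xyz": [133, -312, 0], "turn": [0, 0, 0], "claw": 1},
    {"xyz": [146, -343, 0], "turn": [0, 0, 0], "claw": 1},
    {"xyz": [150.8, -355, 0], "turn": [0, 0, 0], "claw": 1},
    {"xyz": [150.8, -355, 0], "turn": [0, 0, 0], "claw": 1},
    {"xyz": [150.8, -355, 0], "turn": [0, 0, 0], "claw": 1},
  ],
)

```text
t: 8.88
position: [529.0, 37.2, 257.2]
tool_rot: [0.0, 0.994, 0.105, -0.0]
contact_force: [-0.1, -0.7, -0.4]
grip_width: 85.2
```

Run:
```python
from h import *
st()
from station import arm
for n in("top","side"):
  c=arm.camera(n);zoom(c,(140,290,215,500),f"pics/{n}3.png",2.8)
st()
```

```text
t 8.88 p [529.   37.2 257.2] yaw 12.07 z [-0. -0. -1.] F [-0.1 -0.7 -0.4] T [ 0.03 -0.    0.  ] w 85.2 j6 1.38
t 8.97 p [529.1  36.7 257.3] yaw 12.0 z [-0. -0. -1.] F [ 0.1  0.4 -0.1] T [-0.01 -0.04  0.03] w 85.4 j6 1.38
```

View pics/side3.png

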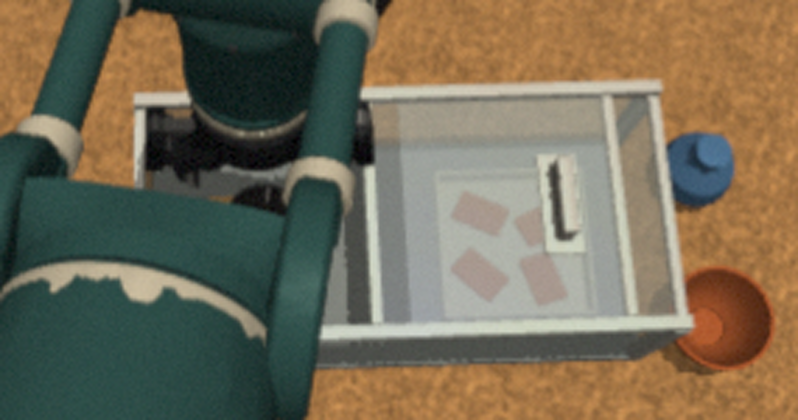

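The cap (zoom about (262,195)) lies under the gripper in the side view. I'm descending around it, then gripping.

Request:
apply_moves(
  targets=[
    {"xyz": [0, 0, 20], "turn": [0, 0, 0], "claw": 1},
    {"xyz": [0, 0, 45], "turn": [0, 0, 0], "claw": 1},
    {"xyz": [0, 0, 70], "turn": [0, 0, 0], "claw": 1},
    {"xyz": [0, 0, 95], "turn": [0, 0, 0], "claw": 1},
    {"xyz": [0, 0, 112], "turn": [0, 0, 0], "claw": 1},
    {"xyz": [0, 0, 124], "turn": [0, 0, 0], "claw": 1},
    {"xyz": [0, 0, 134], "turn": [0, 0, 0], "claw": 1},
    {"xyz": [0, 0, 143], "turn": [0, 0, 0], "claw": 1},
    {"xyz": [0, 0, 143], "turn": [0, 0, 0], "claw": 1},
    {"xyz": [0, 0, 143], "turn": [0, 0, 0], "claw": 1},
  ],
)

```text
t: 10.22
position: [529.7, 37.7, 114.7]
tool_rot: [0.0, 0.994, 0.105, 0.0]
contact_force: [-0.0, 0.1, 0.4]
grip_width: 85.4
```

```bash
python3 -c "
from h import *
st()"
```

```text
t 10.22 p [529.7  37.7 114.7] yaw 12.08 z [ 0.001  0.    -1.   ] F [-0.   0.1  0.4] T [ 0.04  0.03 -0.02] w 85.4 j6 1.38
```

Clear of contact. Closing gently first.

Request:
apply_moves(
  targets=[
    {"xyz": [0, 0, 0], "turn": [0, 0, 0], "claw": 0.5},
    {"xyz": [0, 0, 0], "turn": [0, 0, 0], "claw": -1},
    {"xyz": [0, 0, 0], "turn": [0, 0, 0], "claw": -1},
    {"xyz": [0, 0, 0], "turn": [0, 0, 0], "claw": -1},
    {"xyz": [0, 0, 0], "turn": [0, 0, 0], "claw": -1},
    {"xyz": [0, 0, 0], "turn": [0, 0, 0], "claw": -1},
  ],
  force=30,
)

```text
t: 10.98
position: [529.7, 38.1, 115.0]
tool_rot: [-0.0, 0.994, 0.105, 0.0]
contact_force: [-1.2, 2.4, 5.4]
grip_width: 61.5
```

```bash
python3 -c "
from h import *
st()"
```

```text
t 10.97 p [529.7  38.1 115. ] yaw 12.07 z [ 0.001  0.001 -1.   ] F [-1.2  2.4  5.4] T [ 0.46  0.26 -0.02] w 61.5 j6 1.38
```

Request:
apply_moves(
  targets=[
    {"xyz": [0, 0, 0], "turn": [0, 0, 0], "claw": -1},
    {"xyz": [0, 0, 0], "turn": [0, 0, 0], "claw": -1},
    {"xyz": [0, 0, 0], "turn": [0, 0, 0], "claw": -1},
    {"xyz": [0, 0, 0], "turn": [0, 0, -0.05], "claw": -1},
    {"xyz": [0, 0, 0], "turn": [0, 0, -0.1], "claw": -1},
    {"xyz": [0, 0, 0], "turn": [0, 0, -0.15], "claw": -1},
    {"xyz": [0, 0, 0], "turn": [0, 0, -0.2], "claw": -1},
    {"xyz": [0, 0, 0], "turn": [0, 0, -0.25], "claw": -1},
    {"xyz": [0, 0, 0], "turn": [0, 0, -0.3], "claw": -1},
  ],
  force=70,
)

```text
t: 12.1
position: [530.3, 37.8, 115.3]
tool_rot: [0.0, 0.967, 0.253, 0.001]
contact_force: [-0.9, 2.9, 5.3]
grip_width: 60.8
```

Run:
```python
from h import *
st()
from station import arm
for n in("top","side"):
  c=arm.camera(n);zoom(c,(140,290,215,500),f"pics/{n}4.png",2.8)
```

```text
t 12.1 p [530.3  37.8 115.3] yaw 29.34 z [ 0.002  0.    -1.   ] F [-0.9  2.9  5.3] T [ 0.3   0.16 -0.14] w 60.8 j6 1.08
```

View pics/side4.png

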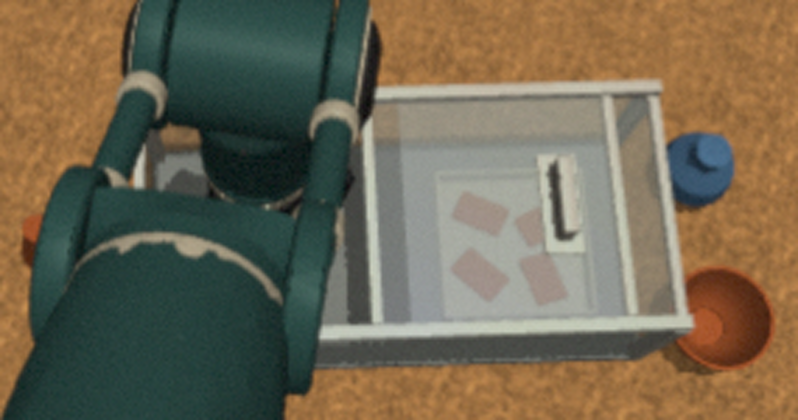

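View pics/top4.png

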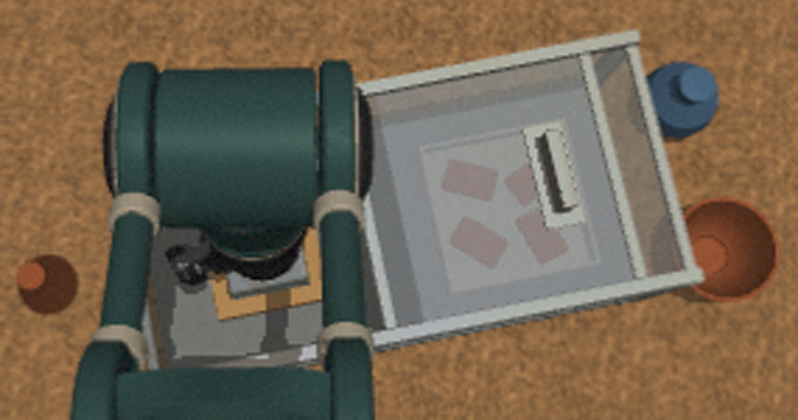

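No slip is apparent, and the jar's edge in the top view (zoom about (265,275)) has not turned. Continuing.

Request:
apply_moves(
  targets=[
    {"xyz": [0, 0, 0], "turn": [0, 0, -0.05], "claw": -1},
    {"xyz": [0, 0, 0], "turn": [0, 0, -0.1], "claw": -1},
    {"xyz": [0, 0, 0], "turn": [0, 0, -0.15], "claw": -1},
    {"xyz": [0, 0, 0], "turn": [0, 0, -0.2], "claw": -1},
    {"xyz": [0, 0, 0], "turn": [0, 0, -0.25], "claw": -1},
    {"xyz": [0, 0, 0], "turn": [0, 0, -0.3], "claw": -1},
    {"xyz": [0, 0, 0], "turn": [0, 0, -0.35], "claw": -1},
    {"xyz": [0, 0, 0], "turn": [0, 0, -0.4], "claw": -1},
    {"xyz": [0, 0, 0], "turn": [0, 0, -0.45], "claw": -1},
    {"xyz": [0, 0, 0], "turn": [0, 0, -0.5], "claw": -1},
  ],
)

```text
t: 13.45
position: [530.0, 38.1, 115.3]
tool_rot: [0.0, 0.875, 0.485, 0.001]
contact_force: [-0.5, 3.6, 5.9]
grip_width: 60.4
```

```bash
python3 -c "
from h import *
st()"
```

```text
t 13.45 p [530.   38.1 115.3] yaw 57.98 z [ 0.002  0.001 -1.   ] F [-0.5  3.6  5.9] T [ 0.52  0.31 -0.13] w 60.4 j6 0.58
```

Request:
apply_moves(
  targets=[
    {"xyz": [0, 0, 0], "turn": [0, 0, -0.05], "claw": -1},
    {"xyz": [0, 0, 0], "turn": [0, 0, -0.1], "claw": -1},
    {"xyz": [0, 0, 0], "turn": [0, 0, -0.15], "claw": -1},
    {"xyz": [0, 0, 0], "turn": [0, 0, -0.2], "claw": -1},
    {"xyz": [0, 0, 0], "turn": [0, 0, -0.25], "claw": -1},
    {"xyz": [0, 0, 0], "turn": [0, 0, -0.3], "claw": -1},
    {"xyz": [0, 0, 0], "turn": [0, 0, -0.3], "claw": -1},
  ],
)

```text
t: 14.32
position: [529.9, 38.2, 115.4]
tool_rot: [-0.0, 0.793, 0.61, 0.001]
contact_force: [-1.8, 3.3, 7.6]
grip_width: 60.8
```

Run:
```python
from h import *
st()
from station import arm
for n in("top","side"):
  c=arm.camera(n);zoom(c,(160,290,245,375),f"pics/{n}5.png",4.5)
```

```text
t 14.32 p [529.9  38.2 115.4] yaw 75.12 z [ 0.001  0.001 -1.   ] F [-1.8  3.3  7.6] T [0.6  0.38 0.08] w 60.8 j6 0.28
```

View pics/top5.png

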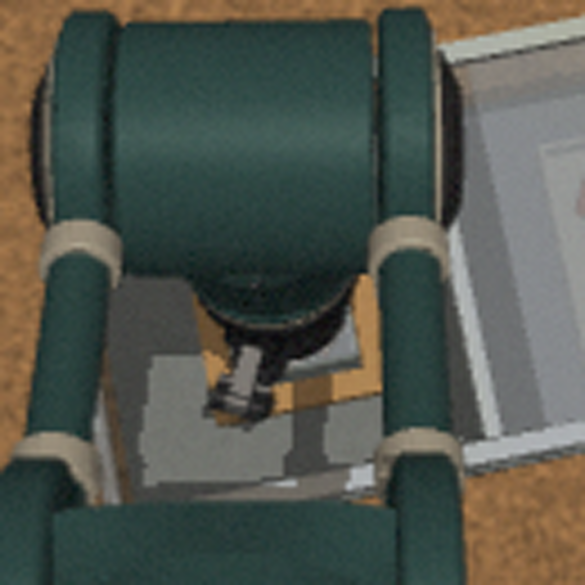

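View pics/side5.png

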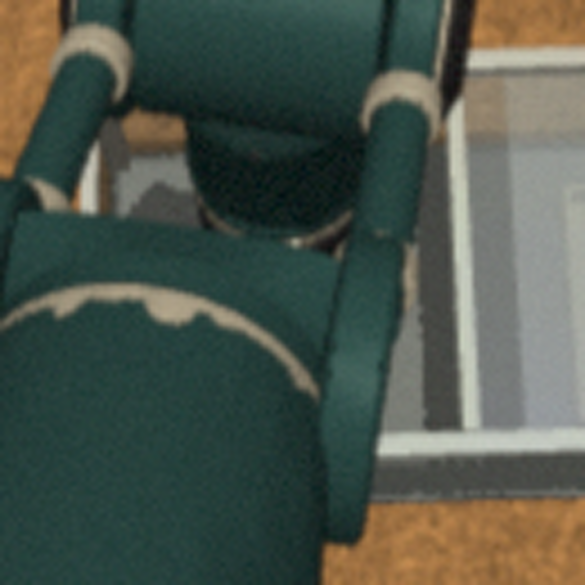

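Request:
apply_moves(
  targets=[
    {"xyz": [0, 0, 0], "turn": [0, 0, -0.04], "claw": -1},
    {"xyz": [0, 0, 0], "turn": [0, 0, -0.06], "claw": -1},
    {"xyz": [0, 0, 0], "turn": [0, 0, -0.06], "claw": -1},
    {"xyz": [0, 0, 0], "turn": [0, 0, -0.06], "claw": -1},
  ],
)

```text
t: 14.92
position: [529.9, 38.3, 115.4]
tool_rot: [-0.0, 0.774, 0.633, 0.001]
contact_force: [-1.7, 4.0, 7.5]
grip_width: 60.9
```

```bash
python3 -c "
from h import *
st()"
```

```text
t 14.93 p [529.9  38.3 115.4] yaw 78.53 z [ 0.001  0.001 -1.   ] F [-1.7  4.   7.5] T [ 0.56  0.33 -0.05] w 60.9 j6 0.22
```

Request:
apply_moves(
  targets=[
    {"xyz": [0, 0, -1], "turn": [0, 0, 0], "claw": -1},
    {"xyz": [0, 0, -2], "turn": [0, 0, 0], "claw": -1},
    {"xyz": [0, 0, -3], "turn": [0, 0, 0], "claw": -1},
    {"xyz": [0, 0, -4], "turn": [0, 0, 0], "claw": -1},
    {"xyz": [0, 0, -4], "turn": [0, 0, 0], "claw": -1},
    {"xyz": [0, 0, -4], "turn": [0, 0, 0], "claw": -1},
  ],
)

```text
t: 15.68
position: [529.5, 37.7, 118.4]
tool_rot: [0.0, 0.774, 0.633, 0.0]
contact_force: [-0.4, 4.8, 5.0]
grip_width: 60.5
```

Run:
```python
from h import *
st()
from station import arm
c=arm.camera("top");zoom(c,(160,290,245,375),f"pics/top6.png",4.5)
```

```text
t 15.68 p [529.5  37.7 118.4] yaw 78.54 z [ 0.  0. -1.] F [-0.4  4.8  5. ] T [ 0.65  0.01 -0.03] w 60.5 j6 0.22
```

View pics/top6.png

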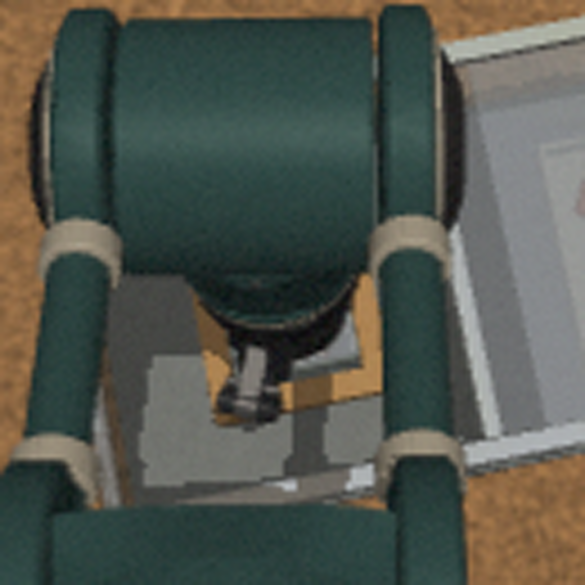

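Still an upward push and no sign of jar weight. The jar edge (about (320,358)) has not moved. Lifting a little more.

Request:
apply_moves(
  targets=[
    {"xyz": [0, 0, -1], "turn": [0, 0, 0], "claw": -1},
    {"xyz": [0, 0, -2], "turn": [0, 0, 0], "claw": -1},
    {"xyz": [0, 0, -3], "turn": [0, 0, 0], "claw": -1},
    {"xyz": [0, 0, -4], "turn": [0, 0, 0], "claw": -1},
    {"xyz": [0, 0, -4], "turn": [0, 0, 0], "claw": -1},
    {"xyz": [0, 0, -4], "turn": [0, 0, 0], "claw": -1},
  ],
)

```text
t: 16.48
position: [528.9, 37.6, 122.1]
tool_rot: [-0.0, 0.774, 0.633, -0.0]
contact_force: [-0.7, 1.8, -0.8]
grip_width: 60.8
```

Run:
```python
from h import *
st()
from station import arm
c=arm.camera("top");zoom(c,(160,290,245,375),f"pics/top7.png",4.5)
```

```text
t 16.48 p [528.9  37.6 122.1] yaw 78.54 z [-0.001 -0.    -1.   ] F [-0.7  1.8 -0.8] T [ 0.19  0.1  -0.01] w 60.8 j6 0.22
```

View pics/top7.png

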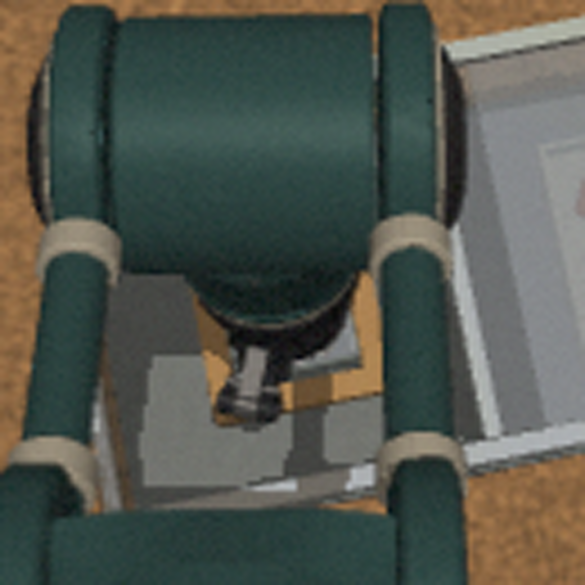

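Request:
apply_moves(
  targets=[
    {"xyz": [0, 0, -2], "turn": [0, 0, 0], "claw": -1},
    {"xyz": [0, 0, -4], "turn": [0, 0, 0], "claw": -1},
    {"xyz": [0, 0, -4], "turn": [0, 0, 0], "claw": -1},
    {"xyz": [0, 0, -4], "turn": [0, 0, 0], "claw": -1},
  ],
)

```text
t: 17.02
position: [529.7, 37.6, 126.7]
tool_rot: [0.0, 0.774, 0.633, 0.0]
contact_force: [-0.4, 1.1, 0.8]
grip_width: 60.9
```

```bash
python3 -c "
from h import *
st()"
```

```text
t 17.02 p [529.7  37.6 126.7] yaw 78.54 z [ 0.001 -0.    -1.   ] F [-0.4  1.1  0.8] T [0.14 0.04 0.  ] w 60.9 j6 0.22
```

No jar weight, so it is free. Lifting on to about 20 mm above the mouth.

Request:
apply_moves(
  targets=[
    {"xyz": [0, 0, -3], "turn": [0, 0, 0], "claw": -1},
    {"xyz": [0, 0, -7], "turn": [0, 0, 0], "claw": -1},
    {"xyz": [0, 0, -11], "turn": [0, 0, 0], "claw": -1},
    {"xyz": [0, 0, -15], "turn": [0, 0, 0], "claw": -1},
    {"xyz": [0, 0, -20], "turn": [0, 0, 0], "claw": -1},
    {"xyz": [0, 0, -25], "turn": [0, 0, 0], "claw": -1},
    {"xyz": [0, 0, -28], "turn": [0, 0, 0], "claw": -1},
    {"xyz": [0, 0, -30], "turn": [0, 0, 0], "claw": -1},
    {"xyz": [0, 0, -30], "turn": [0, 0, 0], "claw": -1},
    {"xyz": [0, 0, -30], "turn": [0, 0, 0], "claw": -1},
    {"xyz": [0, 0, -30], "turn": [0, 0, 0], "claw": -1},
  ],
)

```text
t: 18.4
position: [529.2, 37.6, 156.1]
tool_rot: [-0.0, 0.774, 0.633, -0.0]
contact_force: [-0.5, 0.1, -0.2]
grip_width: 60.5
```

Run:
```python
from h import *
st()
from station import arm
for n in("top","side"):
  c=arm.camera(n);zoom(c,(140,290,215,500),f"pics/{n}8.png",2.8)
  zoom(c,(200,270,280,340),f"pics/{n}8j.png",8)
```

```text
t 18.4 p [529.2  37.6 156.1] yaw 78.54 z [-0.  0. -1.] F [-0.5  0.1 -0.2] T [ 0.03  0.02 -0.02] w 60.5 j6 0.22
```

View pics/top8.png

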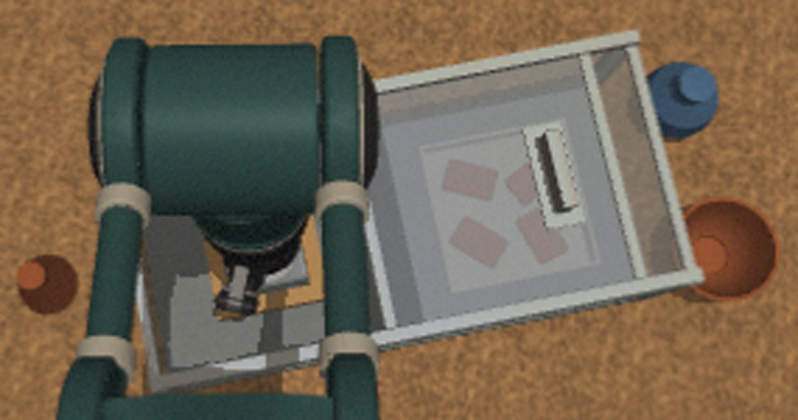

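View pics/side8.png

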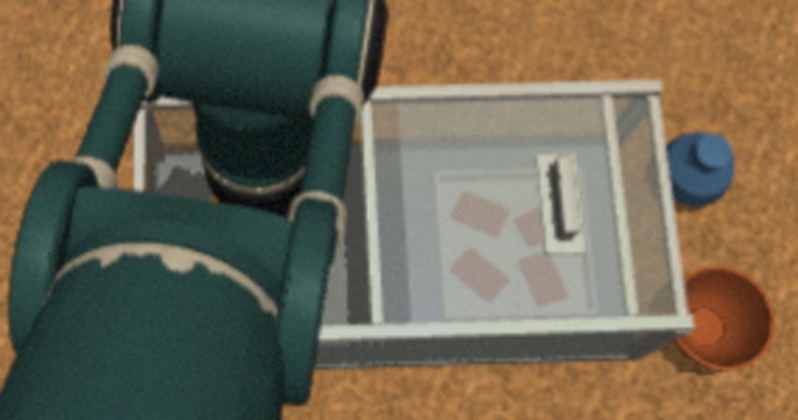

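View pics/top8j.png

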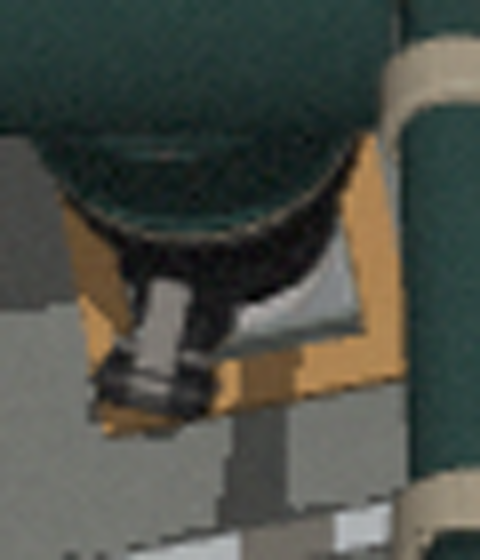

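The jar's lower right corner sits at pixel (325.3, 241.0), against (325.3, 241.2) before, so it is still seated. The grip is 60.5 mm wide and the contact force about 0. Handing in.

Run:
```python
from h import *
from station import arm
print(arm.job_done()); st()
```

```text
the job is handed in; nothing more can be done
None
the job is handed in; nothing more can be done
```

I slid the hatch fully open, unscrewed the cap and lifted it clear. I handed the job in at 18.5 s with the cap still gripped above the jar. No verdict was reported.

- **Hatch:** I pulled it by the tab about 147 mm until it hit its stop at 18 N. The final pictures show it still open.
- **Cap turn:** I turned the cap anticlockwise about 66°, from roughly -10° to about +56° relative to the jar.
- **Lift:** I raised it about 41 mm straight up. The wrist never felt the jar's weight, and the contact force at the end was about 0.
- **Final position:** The tool axis is vertical, the cap's lower edge is about 20 mm above the mouth, and the grip is 60.5 mm wide on the 62 mm cap. The TCP is at (529.2, 37.6), against a measured cap centre of (529.3, 37.6).
- **Jar and finds:** The jar's visible corner did not move between pictures. The cone, bowl and flask are where they were.

**Not confirmed:**
- The arm hid the cap's index rib, so the final cap angle comes from the tool turn and was not seen directly. The starting rib angle was uncertain by a few degrees, because the two cameras disagreed by about 2 to 5°.
- While turning, the wrist read about 0.13 N m, below the stated 0.2 to 0.5 N m. The clean lift supports that the threads had let go.

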